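Put a spice jar away in the revolving rack

ROBOT

A 6-joint arm with a two-finger parallel gripper is mounted at the origin on a cart in front of the work surface, level with it; the furniture and walls round the work are solid. World frame = base frame: x ahead of the robot, y to its left, z up, the work surface at z = 0. Lengths are in mm, angles in rad, forces in N, time in s.
With the tool pointing down it reaches from about 350 to 975 mm from the base axis. Payload 7.1 kg.
Tool frame: the origin (TCP) lies between the finger pads; the fingertips stand 8 mm ahead of it and the grasp point (between the pads) lies 11 mm behind it; x points along the fingers, y is the direction in which the jaws open and shut, and the axes are right-handed (so a half turn about x gives the same grasp; the last joint's range is limited). The gripper opens to 88 mm and grips with 3 to 60 N. Pads are 20 mm wide; open, the fingers measure 115 mm over their backs; the gripper's body (75 mm by 178 mm) begins 61 mm behind the grasp point.
Start: joints at [1.242, 0.423, 1.63, -0, 1.089, -0.019], TCP at [190.511, 595.24, 230.675] pointing down, gripper open.
Joint ranges: [-3, 3], [-0.9, 2.11], [0.09, 2.58], [-1.31, 4.45], [0.11, 2.69], [-2.54, 2.54]. Speed limits (rad/s): [2.39, 2.39, 3.01, 3.14, 3.14, 3.14].

INTERFACE

Orientations are given as a rotation vector (axis times angle).
In Python, from workcell import ctrl gives the robot as it stands.
- The arm moves only by the tool apply_moves, never from a script. Its argument "increments" is a list of rows, each an object with "gripper": the opening in per cent of the stroke, from 0 (shut) to 100 (fully open); "delta_pos": the shift along the tool's x, y, z in cm, a list of three; "dr": the turn, a rotation vector about the tool's x, y, z in rad, a list of three. In form: [{"gripper": gripper, "delta_pos": [dx, dy, dz], "dr": [ax, ay, az]}, ...]. A call has exactly 5 rows; each row shifts and turns the commanded pose from where the row before left it, along the tool's axes as they then stand; what a row does not reach is not made up. A row lasts 1/12 s, in which the tool goes at most 41.7 mm and 7.16 degrees, less where a joint would pass 70% of its speed; a pose out of reach is approached as far as the arm can. A call with a gripper value outside its range is refused whole. The fingers move at their own pace and stop on an object; the grip force is fixed at half the most. Time passes only in rows, so rows that do not move let the fingers close, or fill a call up. It gives the time, the measured TCP pose, the force and the opening at its end, in the units of the state.
- ctrl.get_obs(): the state, without advancing time (a new reading comes with each control period).
- ctrl.get_image(name): name is "side" or "top"; returns a dict with "img" (384x512x3 uint8, red, green, blue), "range_z" (384x512 float32, mm along the optical axis (not along the pixel's ray), 0 where there is no reading), "mtx" (3x3 intrinsics, pixels), "k1" (the pictures are not rectified: a ray, as slopes to the right and down, at radius r is drawn at 1 + k1 r^2 times it, then the intrinsics apply), "rvec" (rotation vector, rad) and "tvec" (3), from world to camera coordinates, as OpenCV has them. Camera axes: x right, y down, z forward; pixel columns grow to the right and rows downward; lengths in mm; the calibration is good to about 2 mm. A picture is of the moment at which its call begins.
- ctrl.close_job(): hands the job in, once; it reports no verdict.
The state is a dict: "t": time; "qpos": joint angles; "qvel": joint speeds; "joint_torque": joint torques, N m; "ee_pos": TCP position; "orientation": TCP orientation; "ft_force": force on the tool from outside, world axes, zero at the start; "moment": the same for the moment, N m; "width": finger opening in mm.
Only numpy, scipy, OpenCV 4.12 (cv2) and the standard library are available. Lean on these libraries where they do the work, as an engineer would, in place of code of your own. Each camera call takes 0.05 s, during which the arm holds its last target. There are 200 camera calls.

TASK

Put the loose spice jar away in the revolving spice rack: push the bar on top round, either way, until the rack's one empty place clicks into its stop in the middle of the gap in the wire cover. Then stand the jar upright in that place, lowered all the way down into its cup rather than dropped, and let go. Leave the things standing around where they are.

Things in the scene. Friction and masses are not known exactly. Their poses are not given: they have to be found in the camera images.
- spice_rack: Fixed revolving spice rack: round wooden base, 296 mm diameter; flat brass wire cover, 298 mm diameter (148 to 152 mm above the worktop) on 3 pillars. Origin: on the turning axis, base underside. Gap in the cover round the body's -x axis: between 45 degrees either side of it, all beyond 60 mm from the axis is open from above. Under it a wooden deck turns, top at 30 mm.
- bar_centre (a point): Middle of the dark wooden turning bar above the cover, on the turning axis, 173 mm above the worktop. Bar: 104 mm long, 17 wide, 161 to 185 mm above the worktop, lying along (1, 1, 0) of this point's axes, which are the deck's. Push an end sideways; turns both ways without limit. 4 click stops, 90 degrees apart, about 0.4 N m to pass, drawing in from within 8 degrees.
- empty_place (a point): Middle of the empty place's floor, on the deck (30 mm above the worktop), 105 mm from the turning axis toward the deck's -x; turns with the deck. Round it a steel cup: inner diameter 47 mm, flaring to 52 at the rim, 22 mm deep. The other 3 places, 90 degrees apart, hold 2 spice jars and a salt shaker, fixed, tops up to 135 mm above the worktop.
- gap_centre (a point): Fixed point in the middle of the gap, 105 mm from the turning axis on the rack's -x axis, at deck height (30 mm): where the empty place stands when it has clicked into its stop.
- spice_jar: The spice jar to put away: clear glass jar with a dark cap, the only spice jar standing loose on the worktop; 41 mm diameter, 105 mm high, 110 g. Origin: centre of its underside; z up along its axis.
- pepper_mill: Bystander: wooden pepper mill, 58 mm diameter, 150 mm high, standing. Origin: centre of its underside.
- garlic: Bystander: garlic bulb, about 60 mm, in front of the rack. Origin: centre of its underside.
- tin: Bystander: low food tin, 75 mm diameter, 58 mm high. Origin: centre of its underside.
Not all that is in view belongs to the job. What is shaped like the spice_jar but green is not meant.

How it is judged:
By the outcome, as a careful person would: the job done as asked, in the order asked, and still so for the second after the job is handed in, with the robot touching nothing.
It also fails if it takes over 67 s, if anything falls off the work surface, if the arm or the gripper's body presses on something with over 40 N, if the wrist force passes 120 N, or if a joint passes its speed limit or range.

## Working session

There is one attempt and no reset: what is moved stays moved. The work goes in short steps, Python scripts to look and compute and a tool call to move; the robot and the scene stay as the last step left them, time stands still between calls to the robot, and variables do not carry over. Pictures are saved under pics/ and viewed, about 8 in all and at most 12, crops included, and the job is handed in when it is done.

Besides the shell and the picture viewer there is one more tool, called after "Request:" as name([rows], argument=value, ...), one row to a line, values as JSON. apply_moves: Moves the arm, as the interface text tells. Its arguments: {"type":"object","properties":{"increments":{"type":"array","items":{"type":"object","properties":{"gripper":{"type":"number"},"delta_pos":{"type":"array","items":{"type":"number"}},"dr":{"type":"array","items":{"type":"number"}}}}}},"required":["increments"]}

```bash
mkdir -p pics
cat > h.py <<'E'
import numpy as np, cv2
from workcell import ctrl
def snap(name):
    d=ctrl.get_image(name); np.savez(''+name+'.npz',**d); return d
def load(name): return dict(np.load(''+name+'.npz'))
def world(d):
    K=d['mtx'];h,w=d['range_z'].shape
    u,v=np.meshgrid(np.arange(w),np.arange(h))
    p=np.stack([u,v],-1).reshape(-1,1,2).astype(float)
    dist=np.array([float(d['k1']),0,0,0,0])
    n=cv2.undistortPoints(p,K,dist).reshape(h,w,2)
    z=d['range_z'][...,None]
    c=np.concatenate([n*z,z],-1)
    R=cv2.Rodrigues(np.array(d['rvec'],float))[0]
    X=(c-np.array(d['tvec'],float).reshape(3))@R
    X[d['range_z']==0]=np.nan
    return X
def save(n,img,s=1,box=None):
    if box: img=img[box[1]:box[3],box[0]:box[2]]
    img=cv2.resize(img,None,fx=s,fy=s,interpolation=cv2.INTER_CUBIC)
    cv2.imwrite('pics/'+n+'.png',img[...,::-1])
def rot(o): return cv2.Rodrigues(np.array(o['orientation'],float))[0]
E
python3 - <<'E'
from h import *
o=ctrl.get_obs();print(o);print(rot(o).round(3))
for n in('side','top'):
    d=snap(n);save(n+'0',d['img'],1.5);print(n,d['k1'],d['mtx'].round(1).tolist(), (-cv2.Rodrigues(d['rvec'])[0].T@d['tvec'].reshape(3)).round())
E
```

```text
{'t': 0.0, 'qpos': array([ 1.24200415e+00,  4.23858496e-01,  1.63070312e+00,  1.58121479e-06,
        1.08861162e+00, -1.90202150e-02]), 'qvel': array([-0.00186102,  0.00099509, -0.00104757, -0.00012252, -0.0010179 ,
       -0.00016071]), 'joint_torque': array([ 1.08399061e-03, -5.44611740e+01, -2.73680466e+01,  6.44298806e-02,
        2.25479464e-02, -9.89913133e-05]), 'ee_pos': array([190.33216892, 594.72589978, 229.88552225]), 'orientation': array([ 0.24190166,  1.55736402, -0.24435472]), 'ft_force': array([ 0.50209698,  0.4842794 , -0.70425258]), 'moment': array([ 0.00507461, -0.00393665,  0.02261116]), 'width': 87.96070205364836}
[[-0.001  0.305  0.952]
 [-0.001  0.952 -0.305]
 [-1.    -0.002 -0.   ]]
side -0.09518620671142586 [[353.5, 0.0, 250.0], [0.0, 353.5, 189.2], [0.0, 0.0, 1.0]] [ 388. -849.  896.]
top -0.0818830893096415 [[372.3, 0.0, 254.1], [0.0, 372.3, 188.5], [0.0, 0.0, 1.0]] [ 392.   40. 1137.]
```

View pics/top0.png

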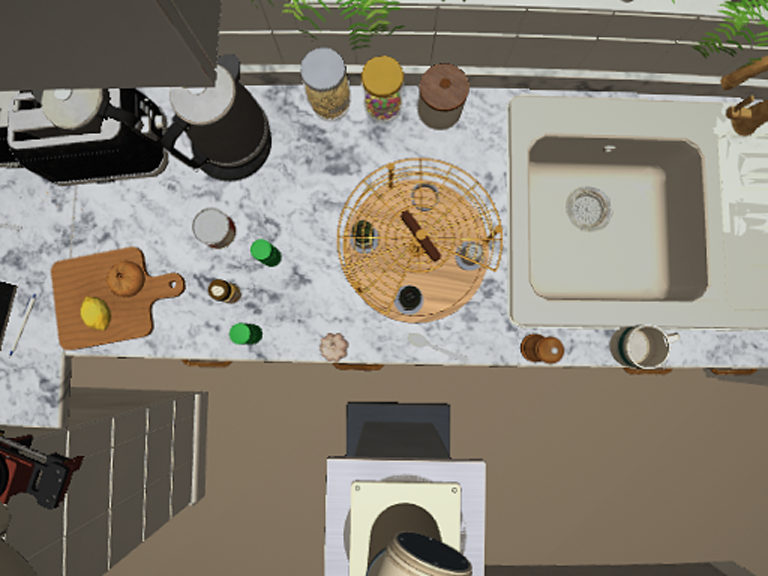

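View pics/side0.png

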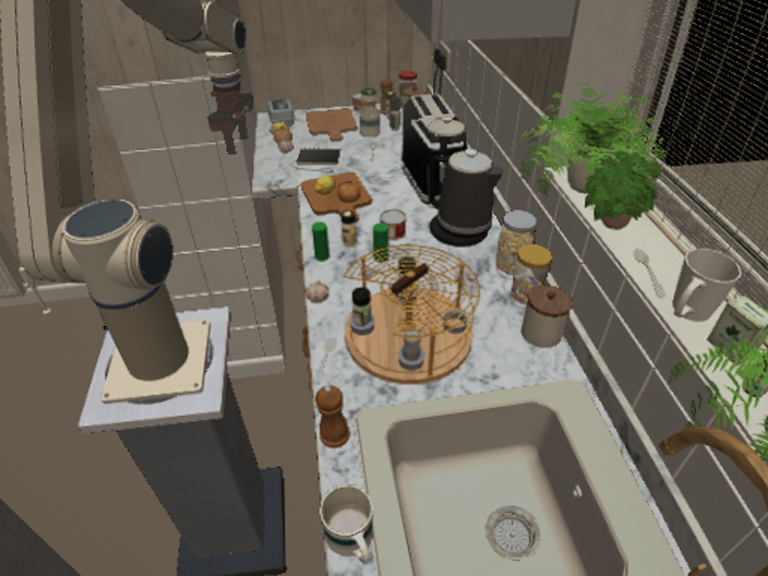

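Top view (1.5x pixels): the loose candidates are the clear jar with a dark cap at (222,290), green jars at (263,252) and (243,333), and jars in the rack at (408,297) and (365,235). I choose (222,290). The empty cup is at about (425,195), on the far side of the rack. The cover's gap faces the robot, at the bottom. The bar's middle is at (420,237).

Run:
```python
from h import *
d=load('top');X=world(d);im=d['img']
s=load('side');Y=world(s);
def stat(n,P,m):
    Q=P[m];print(n,m.sum(),Q.mean(0).round(1),Q.min(0).round(0),Q.max(0).round(0))
def reg(P,c,r,z0,z1): return (np.hypot(P[...,0]-c[0],P[...,1]-c[1])<r)&(P[...,2]>z0)&(P[...,2]<z1)
px=lambda u,v:X[int(v/1.5),int(u/1.5)].round(0)
for n,u,v in [('jar',220,290),('bar',420,237),('cup',425,195),('g1',263,250),('g2',243,332),('garlic',333,345),('mill',535,346),('tin',212,225),('spoon',430,345),('table',300,300),('jarR',408,297)]: print(n,px(u,v))
c=px(420,237)
for n,P in (('top',X),('side',Y)):
    m=reg(P,c,75,164,200);stat('bar '+n,P,m)
    q=P[m][:,:2];r=cv2.minAreaRect(q.astype(np.float32));print(r)
    m=reg(P,c,170,143,158);
    q=P[m]; print('cover',len(q)); 
    # circle fit of outermost
    a=np.degrees(np.arctan2(q[:,1]-c[1],q[:,0]-c[0]));rr=np.hypot(q[:,0]-c[0],q[:,1]-c[1])
    print([(b,int((( a//10*10)==b)[rr>80].sum()),int(rr[(a//10*10)==b].max(initial=0))) for b in range(-180,180,10)])
    j=px(220,290)
    stat('jar '+n,P,reg(P,j,40,90,125)); stat('jarall',P,reg(P,j,40,15,125))
    for nm,u,v in [('garlic',333,345),('mill',535,346),('tin',212,225),('g1',263,250),('g2',243,332)]: 
        stat(nm,P,reg(P,px(u,v),45,12,170))
# base wood: z 20..40
m=reg(X,c,175,10,36);q=X[m][:,:2];print('base',cv2.minEnclosingCircle(q.astype(np.float32)))
save('jar',im,6,(115,150,195,245))
save('rack',im,5,(215,95,345,225))
```

```text
jar [477. 357. 104.]
bar [567. -13. 190.]
cup [682. -30.  32.]
g1 [555. 278. 103.]
g2 [400. 308. 107.]
garlic [378. 144.  57.]
mill [ 384. -239.   73.]
tin [610. 394.  54.]
spoon [381. -44.  14.]
table [467. 220.   0.]
jarR [467.   4. 135.]
bar top 278 [570.9 -14.7 183.2] [529. -48. 166.] [616.  18. 193.]
((572.3331909179688, -15.062774658203125), (103.60807037353516, 17.479150772094727), 36.68849563598633)
cover 2134
[(-180, 0, 55), (-170, 0, 56), (-160, 0, 56), (-150, 0, 58), (-140, 0, 57), (-130, 0, 59), (-120, 13, 145), (-110, 59, 147), (-100, 43, 148), (-90, 72, 149), (-80, 44, 151), (-70, 64, 152), (-60, 41, 153), (-50, 64, 153), (-40, 41, 154), (-30, 63, 155), (-20, 46, 155), (-10, 51, 155), (0, 54, 155), (10, 51, 154), (20, 60, 154), (30, 42, 152), (40, 54, 151), (50, 40, 150), (60, 59, 149), (70, 38, 148), (80, 62, 147), (90, 46, 145), (100, 45, 145), (110, 49, 144), (120, 51, 143), (130, 54, 143), (140, 41, 142), (150, 61, 142), (160, 0, 54), (170, 0, 55)]
jar top 175 [477.4 358.6 103.6] [457. 341.  90.] [497. 379. 110.]
jarall 275 [476.  354.   85.3] [457. 340.  15.] [497.
[... 891 characters left out ...]
0, 31, 149), (70, 28, 151), (80, 30, 150), (90, 22, 148), (100, 31, 146), (110, 22, 145), (120, 30, 145), (130, 26, 143), (140, 19, 143), (150, 29, 140), (160, 0, 54), (170, 0, 54)]
jar side 69 [479.1 352.9 101. ] [462. 336.  91.] [497. 381. 108.]
jarall 210 [478.7 347.2  69.1] [459. 335.  16.] [499. 381. 108.]
garlic 169 [375.8 133.8  33.1] [347. 115.  12.] [404. 166.  56.]
mill 639 [ 379.4 -269.5   86.8] [ 351. -284.   12.] [ 427. -237.  150.]
tin 240 [611.9 384.3  45.3] [574. 356.  12.] [645. 435.  60.]
g1 214 [555.1 270.7  71.2] [536. 255.  13.] [578. 301. 106.]
g2 236 [397.8 303.1  67.3] [378. 290.  12.] [419. 338. 107.]
base ((572.925048828125, -14.626757621765137), 147.75692749023438)
```

View pics/rack.png

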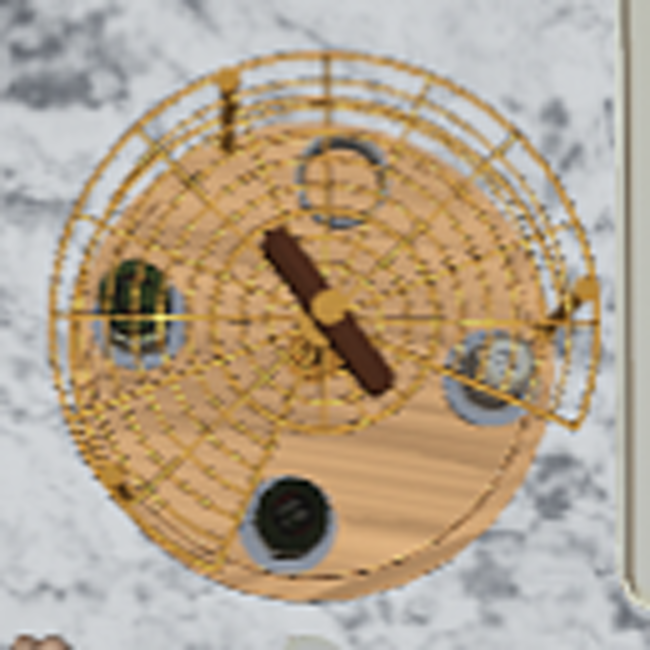

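View pics/jar.png

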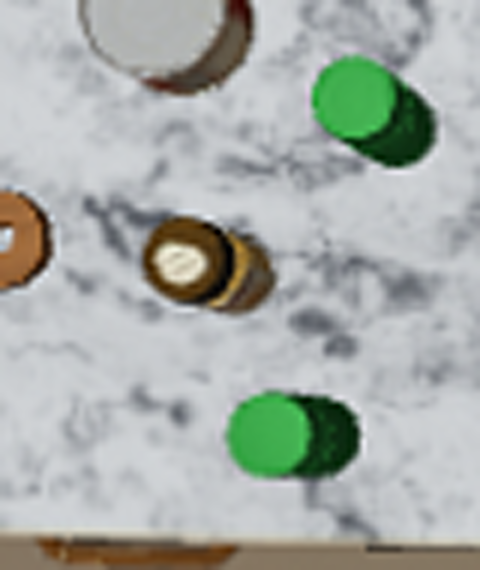

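The crop confirms the loose jar: clear glass, dark cap, at about (477,358), 105 mm high. In the rack crop the gap opens toward the lower right, between wires at about (240,570) and (580,425). The empty cup is at (340,180), roughly 150° away clockwise. The bar runs from (275,240) to (380,385).

```bash
cat >> h.py <<'E'
# waypoint planner: prints rows (gripper, delta_pos cm, dr) for path of (x,y,z,yaw deg, rows, grip)
C=np.array([572.8,-15.2])
def plan(wps,start=None):
    o=ctrl.get_obs();R=rot(o)
    if start is None:
        p=np.array(o['ee_pos'],float);yaw=np.degrees(np.arctan2(R[1,1],R[0,1]))
    else: p=np.array(start[:3],float);yaw=start[3]
    print('from',p.round(1),round(yaw,1),'tilt',R[:,0].round(3))
    k=0
    for x,y,z,yw,n,g in wps:
        t=np.array([x,y,z],float)
        for i in range(n):
            f=1/(n-i);d=(t-p)*f;dy=(yw-yaw)*f;a=np.radians(yaw)
            ax=np.array([[0,0,-1],[np.cos(a),np.sin(a),0],[np.sin(a),-np.cos(a),0]])
            l=np.round(ax@d/10,2);r=round(-np.radians(dy),3)
            print('{"gripper":%g,"delta_pos":[%g,%g,%g],"dr":[%g,0,0]},'%(g,*(l+0),r+0), end='\n' if k%5<4 else '  <--%d\n'%(k//5+1));k+=1
            p=p+l*10@ax;yaw-=np.degrees(r)
    print('end',p.round(1),round(yaw,1))
E
python3 - <<'E'
from h import *
for n in('top','side'):
    P=world(load(n));q=P[...,:2]-C;r=np.hypot(q[...,0],q[...,1]);a=np.degrees(np.arctan2(q[...,1],q[...,0]))%360
    m=(r>75)&(r<152)&(abs(P[...,2]-150)<8);aa=np.sort(a[m]);
    g=(aa>100)&(aa<300);b=aa[g];i=np.argmax(np.diff(b));print(n,b[i],b[i+1],(b[i]+b[i+1])/2)
    for lo,hi in((b[i]-4,b[i]),(b[i+1],b[i+1]+4)): 
        e=m&(a>=lo)&(a<=hi);print(np.median(a[e]),e.sum())
    e=m&(r>140); q=P[e][:,:2]; A=np.c_[2*q,np.ones(len(q))];s=np.linalg.lstsq(A,(q**2).sum(1),rcond=None)[0];print('rim',s[:2],np.sqrt(s[2]+s[:2]@s[:2]))
plan([(604.9,8.7,235,127,20,60),(604.9,8.7,174,127,5,60)])
E
```

```text
top 158.66784863776684 245.57112909296072 202.1194888653638
157.21200176752467 49
247.37096727147463 44
rim [573.84341952 -14.30866831] 146.23619407779282
side 158.89707430774638 247.04728636276616 202.97218033525627
156.13065682598372 24
248.21039238108676 28
rim [572.97666716 -13.27680756] 145.94645481989448
from [190.4 594.8 230. ] 72.3 tilt [-0.    -0.001 -1.   ]
{"gripper":60,"delta_pos":[-0.03,-2.16,2.87],"dr":[-0.048,0,0]},
{"gripper":60,"delta_pos":[-0.02,-2.29,2.76],"dr":[-0.048,0,0]},
{"gripper":60,"delta_pos":[-0.03,-2.42,2.65],"dr":[-0.048,0,0]},
{"gripper":60,"delta_pos":[-0.02,-2.55,2.53],"dr":[-0.048,0,0]},
{"gripper":60,"delta_pos":[-0.03,-2.67,2.4],"dr":[-0.048,0,0]},  <--1
{"gripper":60,"delta_pos":[-0.02,-2.78,2.27],"dr":[-0.048,0,0]},
{"gripper":60,"delta_pos":[-0.03,-2.88,2.14],"dr":[-0.048,0,0]},
{"gripper":60,"delta_pos":[-0.02,-2.98,1.99],"dr":[-0.048,0,0]},
{"gripper":60,"delta_pos":[-0.03,-3.08,1.85],"dr":[-0.048,0,0]},
{"gripper":60,"delta_pos":[-0.02,-3.16,1.7],"dr":[-0.048,0,0]},  <--2
{"gripper":60,"delta_pos":[-0.03,-3.24,1.55],"dr":[-0.048,0,0]},
{"gri
[... 185 characters left out ...]
0]},
{"gripper":60,"delta_pos":[-0.03,-3.47,0.9],"dr":[-0.047,0,0]},  <--3
{"gripper":60,"delta_pos":[-0.02,-3.51,0.74],"dr":[-0.048,0,0]},
{"gripper":60,"delta_pos":[-0.03,-3.55,0.57],"dr":[-0.047,0,0]},
{"gripper":60,"delta_pos":[-0.02,-3.57,0.4],"dr":[-0.048,0,0]},
{"gripper":60,"delta_pos":[-0.03,-3.58,0.23],"dr":[-0.047,0,0]},
{"gripper":60,"delta_pos":[-0.02,-3.59,0.06],"dr":[-0.048,0,0]},  <--4
{"gripper":60,"delta_pos":[1.22,0,0],"dr":[0,0,0]},
{"gripper":60,"delta_pos":[1.22,0,0],"dr":[0,0,0]},
{"gripper":60,"delta_pos":[1.22,0,0],"dr":[0,0,0]},
{"gripper":60,"delta_pos":[1.22,0,0],"dr":[0,0,0]},
{"gripper":60,"delta_pos":[1.22,0,0],"dr":[0,0,0]},  <--5
end [604.9   8.7 174. ] 127.0
```

Request:
apply_moves([
  {"gripper": 60,"delta_pos": [0,-2.16,2.87],"dr": [-0.048,0,0]},
  {"gripper": 60,"delta_pos": [0,-2.29,2.76],"dr": [-0.048,0,0]},
  {"gripper": 60,"delta_pos": [0,-2.42,2.65],"dr": [-0.048,0,0]},
  {"gripper": 60,"delta_pos": [0,-2.55,2.53],"dr": [-0.048,0,0]},
  {"gripper": 60,"delta_pos": [0,-2.67,2.4],"dr": [-0.048,0,0]},
])

```text
t: 0.52
ee_pos: [294.6, 447.1, 230.3]
orientation: [0.052, 1.57, -0.053]
ft_force: [0.3, -0.1, -0.1]
width: 57.8
```

Request:
apply_moves([
  {"gripper": 60,"delta_pos": [0,-2.78,2.27],"dr": [-0.048,0,0]},
  {"gripper": 60,"delta_pos": [0,-2.88,2.14],"dr": [-0.048,0,0]},
  {"gripper": 60,"delta_pos": [0,-2.98,1.99],"dr": [-0.048,0,0]},
  {"gripper": 60,"delta_pos": [0,-3.08,1.85],"dr": [-0.048,0,0]},
  {"gripper": 60,"delta_pos": [0,-3.16,1.7],"dr": [-0.048,0,0]},
])

```text
t: 0.93
ee_pos: [398.3, 300.6, 230.5]
orientation: [-0.136, 1.567, 0.135]
ft_force: [0.2, 0.2, -0.2]
width: 52.3
```

Request:
apply_moves([
  {"gripper": 60,"delta_pos": [0,-3.24,1.55],"dr": [-0.048,0,0]},
  {"gripper": 60,"delta_pos": [0,-3.31,1.39],"dr": [-0.048,0,0]},
  {"gripper": 60,"delta_pos": [0,-3.37,1.23],"dr": [-0.047,0,0]},
  {"gripper": 60,"delta_pos": [0,-3.43,1.07],"dr": [-0.048,0,0]},
  {"gripper": 60,"delta_pos": [0,-3.47,0.9],"dr": [-0.047,0,0]},
])

```text
t: 1.35
ee_pos: [502.0, 154.0, 230.5]
orientation: [-0.322, 1.547, 0.322]
ft_force: [1.0, 0.5, -0.4]
width: 52.9
```

Request:
apply_moves([
  {"gripper": 60,"delta_pos": [0,-3.51,0.74],"dr": [-0.048,0,0]},
  {"gripper": 60,"delta_pos": [0,-3.55,0.57],"dr": [-0.047,0,0]},
  {"gripper": 60,"delta_pos": [0,-3.57,0.4],"dr": [-0.048,0,0]},
  {"gripper": 60,"delta_pos": [0,-3.58,0.23],"dr": [-0.047,0,0]},
  {"gripper": 60,"delta_pos": [0,-3.59,0.06],"dr": [-0.048,0,0]},
])

```text
t: 1.77
ee_pos: [605.6, 7.4, 230.3]
orientation: [-0.507, 1.511, 0.508]
ft_force: [0.5, 1.1, 0.6]
width: 52.6
```

```bash
sed -i 's/C=np.array.*/C=np.array([573.,-14.8])/' h.py
python3 - <<'E'
from h import *
d=ctrl.get_obs();print(d['t'],d['qpos'].round(2),d['ft_force'])
plan([(605,9.2,174,126.7,5,60)])
E
```

```text
1.7667 [-0.01  0.4   1.67  0.    1.07 -2.23] [0.51999679 1.07654798 0.59796769]
from [605.6   7.4 230.3] 127.1 tilt [-0.001  0.    -1.   ]
{"gripper":60,"delta_pos":[1.13,0.04,0.01],"dr":[0.002,0,0]},
{"gripper":60,"delta_pos":[1.13,0.03,0.01],"dr":[0.001,0,0]},
{"gripper":60,"delta_pos":[1.12,0.04,0.01],"dr":[0.002,0,0]},
{"gripper":60,"delta_pos":[1.13,0.03,0.02],"dr":[0.001,0,0]},
{"gripper":60,"delta_pos":[1.12,0.04,0.01],"dr":[0.002,0,0]},  <--1
end [605.    9.2 174. ] 126.7
```

Request:
apply_moves([
  {"gripper": 60,"delta_pos": [1.13,0.04,0.01],"dr": [0.002,0,0]},
  {"gripper": 60,"delta_pos": [1.13,0.03,0.01],"dr": [0.002,0,0]},
  {"gripper": 60,"delta_pos": [1.13,0.04,0.01],"dr": [0.002,0,0]},
  {"gripper": 60,"delta_pos": [1.13,0.03,0.01],"dr": [0,0,0]},
  {"gripper": 60,"delta_pos": [1.13,0.04,0.01],"dr": [0,0,0]},
])

```text
t: 2.18
ee_pos: [603.2, 12.1, 172.6]
orientation: [-0.502, 1.513, 0.503]
ft_force: [0.5, 0.2, -0.4]
width: 52.4
```

Request:
apply_moves([
  {"gripper": 25,"delta_pos": [0,0,0],"dr": [0,0,0]},
  {"gripper": 25,"delta_pos": [0,0,0],"dr": [0,0,0]},
  {"gripper": 15,"delta_pos": [0,0,0],"dr": [0,0,0]},
  {"gripper": 10,"delta_pos": [0,0,0],"dr": [0,0,0]},
  {"gripper": 10,"delta_pos": [0,0,0],"dr": [0,0,0]},
])

```text
t: 2.6
ee_pos: [604.9, 11.0, 175.0]
orientation: [-0.502, 1.511, 0.501]
ft_force: [0.3, 0.5, 0.2]
width: 22.9
```

Run:
```python
from h import *
o=ctrl.get_obs();print(o['ft_force'],o['width'],o['ee_pos'])
R=rot(o);yaw=np.degrees(np.arctan2(R[1,1],R[0,1]));v=o['ee_pos'][:2]-C
print(yaw,np.hypot(*v),np.degrees(np.arctan2(v[1],v[0])))
d=snap('top');save('grip',d['img'],5,(215,95,345,225))
b0=36.7;b1=202.2-180+45-180   # end angle of bar end A: 67.2-180
print(b0,b1)
# per row: rotate by -6 about axis
n=25
wp=[]
for i in range(1,n+1):
    b=b0+(b1-b0)*i/n;a=np.radians(b);wp.append((C[0]+40*np.cos(a),C[1]+40*np.sin(a),173.5,b+90,1,10))
plan(wp,start=(605,9.2,173.5,126.7))
```

```text
[0.34492257 0.53424602 0.20223521] 22.91629005354706 [604.87084655  11.04137755 174.95078682]
126.69291255901345 41.0308134675596 39.035676269656946
36.7 -112.80000000000001
from [605.    9.2 173.5] 126.7 tilt [ 0.001 -0.    -1.   ]
{"gripper":10,"delta_pos":[0,-0.43,-0.02],"dr":[0.104,0,0]},
{"gripper":10,"delta_pos":[0,-0.42,-0.02],"dr":[0.105,0,0]},
{"gripper":10,"delta_pos":[0,-0.41,-0.03],"dr":[0.104,0,0]},
{"gripper":10,"delta_pos":[0,-0.42,-0.02],"dr":[0.104,0,0]},
{"gripper":10,"delta_pos":[0,-0.42,-0.02],"dr":[0.105,0,0]},  <--1
{"gripper":10,"delta_pos":[0,-0.41,-0.02],"dr":[0.104,0,0]},
{"gripper":10,"delta_pos":[0,-0.42,-0.02],"dr":[0.105,0,0]},
{"gripper":10,"delta_pos":[0,-0.42,-0.03],"dr":[0.104,0,0]},
{"gripper":10,"delta_pos":[0,-0.41,-0.02],"dr":[0.104,0,0]},
{"gripper":10,"delta_pos":[0,-0.42,-0.02],"dr":[0.105,0,0]},  <--2
{"gripper":10,"delta_pos":[0,-0.42,-0.02],"dr":[0.104,0,0]},
{"gripper":10,"delta_pos":[0,-0.41,-0.02],"dr":[0.104,0,0]},
{"gripper":10,"delta_pos":[0,-0.42,-0.02],"dr":[0.105,0,0]},
{"gripper":10,"delta_pos":[0,-0.42,-0.03],"dr":[0.104,0,0]},
{"gripper":10,"delta_pos":[0,-0.41,-0.02],"dr":[0.105,0,0]},  <--3
{"gripper":10,"delta_pos":[0,-0.42,-0.02],"dr":[0.104,0,0]},
{"gripper":10,"delta_pos":[0,-0.42,-0.02],"dr":[0.104,0,0]},
{"gripper":10,"delta_pos":[0,-0.41,-0.02],"dr":[0.105,0,0]},
{"gripper":10,"delta_pos":[0,-0.42,-0.03],"dr":[0.104,0,0]},
{"gripper":10,"delta_pos":[0,-0.42,-0.02],"dr":[0.104,0,0]},  <--4
{"gripper":10,"delta_pos":[0,-0.41,-0.02],"dr":[0.105,0,0]},
{"gripper":10,"delta_pos":[0,-0.42,-0.02],"dr":[0.104,0,0]},
{"gripper":10,"delta_pos":[0,-0.42,-0.02],"dr":[0.105,0,0]},
{"gripper":10,"delta_pos":[0,-0.41,-0.02],"dr":[0.104,0,0]},
{"gripper":10,"delta_pos":[0,-0.42,-0.03],"dr":[0.104,0,0]},  <--5
end [557.5 -51.6 173.5] -22.8
```

Request:
apply_moves([
  {"gripper": 10,"delta_pos": [0.1,-0.1,-0.1],"dr": [0,0,0]},
  {"gripper": 10,"delta_pos": [0,-0.06,0],"dr": [0,0,0]},
  {"gripper": 10,"delta_pos": [0,0,0],"dr": [0,0,0]},
  {"gripper": 10,"delta_pos": [0,0,0],"dr": [0,0,0]},
  {"gripper": 10,"delta_pos": [0,0,0],"dr": [0,0,0]},
])

```text
t: 3.07
ee_pos: [604.9, 10.5, 174.7]
orientation: [-0.498, 1.51, 0.502]
ft_force: [-3.2, 7.8, 8.4]
width: 16.9
```

```bash
cat > st.py <<'E'
from h import *
o=ctrl.get_obs();R=rot(o);yaw=np.degrees(np.arctan2(R[1,1],R[0,1]));v=o['ee_pos'][:2]-C
print('t',o['t'],'ft',o['ft_force'].round(1),'w',o['width'].round(1),o['ee_pos'].round(1),'yaw',yaw.round(1),'r',np.hypot(*v).round(1),'ang',np.degrees(np.arctan2(v[1],v[0])).round(1),'q6',o['qpos'][5].round(2),'M',o['moment'].round(2))
E
python3 st.py
```

```text
Traceback (most recent call last):
  File "st.py", line 3, in <module>
    print('t',o['t'],'ft',o['ft_force'].round(1),'w',o['width'].round(1),o['ee_pos'].round(1),'yaw',yaw.round(1),'r',np.hypot(*v).round(1),'ang',np.degrees(np.arctan2(v[1],v[0])).round(1),'q6',o['qpos'][5].round(2),'M',o['moment'].round(2))
                                                     ^^^^^^^^^^^^^^^^
AttributeError: 'float' object has no attribute 'round'
```

View pics/grip.png

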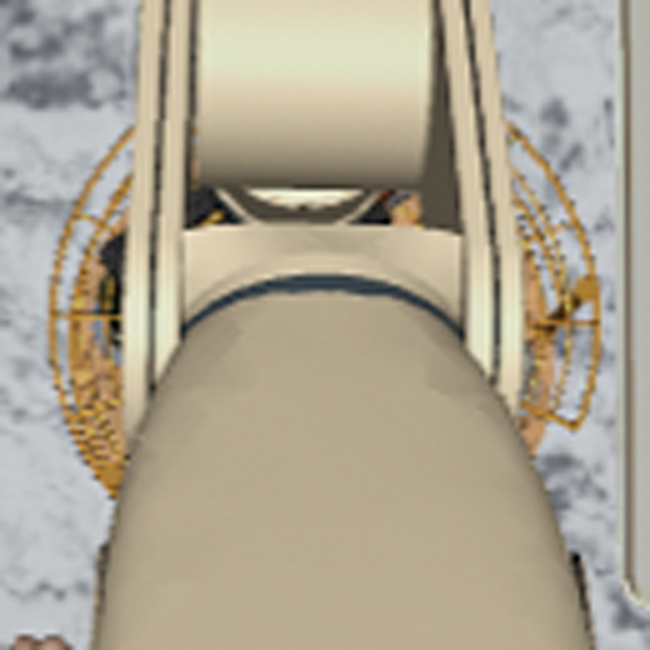

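The arm hides the rack from the top camera, but a width of 16.9 mm matches the 17 mm bar, so it is held. Now I turn it clockwise.

Request:
apply_moves([
  {"gripper": 10,"delta_pos": [0,-0.42,-0.02],"dr": [0.104,0,0]},
  {"gripper": 10,"delta_pos": [0,-0.42,-0.02],"dr": [0.104,0,0]},
  {"gripper": 10,"delta_pos": [0,-0.42,-0.02],"dr": [0.104,0,0]},
  {"gripper": 10,"delta_pos": [0,-0.42,-0.02],"dr": [0.104,0,0]},
  {"gripper": 10,"delta_pos": [0,-0.42,-0.02],"dr": [0.104,0,0]},
])

```text
t: 3.48
ee_pos: [612.5, -8.8, 174.7]
orientation: [-0.088, 1.568, 0.092]
ft_force: [-5.4, 6.9, 10.1]
width: 16.5
```

```bash
sed -i "s/o\['width'\].round(1)/round(o['width'],1)/" st.py; python3 st.py
```

```text
t 3.4833 ft [-5.4  6.9 10.1] w 16.5 [612.5  -8.8 174.7] yaw 96.5 r 40.0 ang 8.6 q6 -1.72 M [ 1.33  0.77 -0.28]
```

Request:
apply_moves([
  {"gripper": 10,"delta_pos": [0,-0.42,-0.02],"dr": [0.104,0,0]},
  {"gripper": 10,"delta_pos": [0,-0.42,-0.02],"dr": [0.104,0,0]},
  {"gripper": 10,"delta_pos": [0,-0.42,-0.02],"dr": [0.104,0,0]},
  {"gripper": 10,"delta_pos": [0,-0.42,-0.02],"dr": [0.104,0,0]},
  {"gripper": 10,"delta_pos": [0,-0.42,-0.02],"dr": [0.104,0,0]},
])

```text
t: 3.9
ee_pos: [609.4, -29.2, 174.7]
orientation: [0.321, 1.548, -0.316]
ft_force: [-4.8, 15.4, 11.7]
width: 16.5
```

Request:
apply_moves([
  {"gripper": 10,"delta_pos": [0,-0.42,-0.02],"dr": [0.104,0,0]},
  {"gripper": 10,"delta_pos": [0,-0.42,-0.02],"dr": [0.104,0,0]},
  {"gripper": 10,"delta_pos": [0,-0.42,-0.02],"dr": [0.104,0,0]},
  {"gripper": 10,"delta_pos": [0,-0.42,-0.02],"dr": [0.104,0,0]},
  {"gripper": 10,"delta_pos": [0,-0.42,-0.02],"dr": [0.104,0,0]},
])

```text
t: 4.32
ee_pos: [596.7, -45.4, 174.7]
orientation: [0.725, 1.449, -0.72]
ft_force: [-4.5, 11.8, 11.3]
width: 16.7
```

```bash
python3 st.py
```

```text
t 4.3167 ft [-4.5 11.8 11.3] w 16.7 [596.7 -45.4 174.7] yaw 37.0 r 38.7 ang -52.2 q6 -0.75 M [ 1.77  0.78 -0.08]
```

Request:
apply_moves([
  {"gripper": 10,"delta_pos": [0,-0.42,-0.02],"dr": [0.104,0,0]},
  {"gripper": 10,"delta_pos": [0,-0.42,-0.02],"dr": [0.104,0,0]},
  {"gripper": 10,"delta_pos": [0,-0.42,-0.02],"dr": [0.104,0,0]},
  {"gripper": 10,"delta_pos": [0,-0.42,-0.02],"dr": [0.104,0,0]},
  {"gripper": 10,"delta_pos": [0,-0.42,-0.02],"dr": [0.104,0,0]},
])

```text
t: 4.73
ee_pos: [577.7, -53.2, 174.7]
orientation: [1.119, 1.268, -1.114]
ft_force: [-2.9, 13.3, 10.9]
width: 17.0
```

Request:
apply_moves([
  {"gripper": 10,"delta_pos": [0,-0.42,-0.02],"dr": [0.104,0,0]},
  {"gripper": 10,"delta_pos": [0,-0.42,-0.02],"dr": [0.104,0,0]},
  {"gripper": 10,"delta_pos": [0,-0.42,-0.02],"dr": [0.104,0,0]},
  {"gripper": 10,"delta_pos": [0,-0.42,-0.02],"dr": [0.104,0,0]},
  {"gripper": 10,"delta_pos": [0,-0.38,-0.02],"dr": [0.1,0,0]},
])

```text
t: 5.15
ee_pos: [558.0, -51.1, 174.7]
orientation: [1.493, 1.0, -1.488]
ft_force: [-1.7, 11.0, 9.6]
width: 16.9
```

```bash
python3 st.py
```

```text
t 5.15 ft [-1.7 11.   9.6] w 16.9 [558.  -51.1 174.7] yaw -22.3 r 39.3 ang -112.4 q6 0.27 M [1.69 0.44 0.28]
```

Request:
apply_moves([
  {"gripper": 60,"delta_pos": [0,0,0],"dr": [0,0,0]},
  {"gripper": 60,"delta_pos": [0,0,0],"dr": [0,0,0]},
  {"gripper": 60,"delta_pos": [0,0,0],"dr": [0,0,0]},
  {"gripper": 75,"delta_pos": [-1,0,0],"dr": [0,0,0]},
  {"gripper": 75,"delta_pos": [-2.5,0,0],"dr": [0,0,0]},
])

```text
t: 5.57
ee_pos: [555.5, -53.0, 206.1]
orientation: [1.483, 1.006, -1.492]
ft_force: [0.2, -0.0, 0.1]
width: 46.8
```

```bash
python3 st.py
python3 - <<'E'
from h import *
plan([(477.3,358,225,-68,15,75)])
E
```

```text
t 5.5667 ft [ 0.2 -0.   0.1] w 46.8 [555.5 -53.  206.1] yaw -22.0 r 42.1 ang -114.7 q6 0.27 M [-0.07  0.08  0.04]
from [555.5 -53.  206.1] -22.0 tilt [-0.006  0.001 -1.   ]
{"gripper":75,"delta_pos":[-0.13,-1.51,-2.34],"dr":[0.053,0,0]},
{"gripper":75,"delta_pos":[-0.13,-1.63,-2.26],"dr":[0.054,0,0]},
{"gripper":75,"delta_pos":[-0.13,-1.75,-2.17],"dr":[0.053,0,0]},
{"gripper":75,"delta_pos":[-0.13,-1.87,-2.07],"dr":[0.054,0,0]},
{"gripper":75,"delta_pos":[-0.12,-1.97,-1.97],"dr":[0.053,0,0]},  <--1
{"gripper":75,"delta_pos":[-0.13,-2.08,-1.86],"dr":[0.054,0,0]},
{"gripper":75,"delta_pos":[-0.12,-2.17,-1.75],"dr":[0.053,0,0]},
{"gripper":75,"delta_pos":[-0.13,-2.26,-1.63],"dr":[0.054,0,0]},
{"gripper":75,"delta_pos":[-0.12,-2.35,-1.51],"dr":[0.053,0,0]},
{"gripper":75,"delta_pos":[-0.13,-2.43,-1.38],"dr":[0.054,0,0]},  <--2
{"gripper":75,"delta_pos":[-0.12,-2.5,-1.25],"dr":[0.053,0,0]},
{"gripper":75,"delta_pos":[-0.13,-2.56,-1.11],"dr":[0.054,0,0]},
{"gripper":75,"delta_pos":[-0.12,-2.61,-0.97],"dr":[0.053,0,0]},
{"gripper":75,"delta_pos":[-0.13,-2.66,-0.84],"dr":[0.054,0,0]},
{"gripper":75,"delta_pos":[-0.12,-2.71,-0.69],"dr":[0.053,0,0]},  <--3
end [477.3 358.  225. ] -68.0
```

Request:
apply_moves([
  {"gripper": 75,"delta_pos": [-2,0,0],"dr": [0.053,0,0]},
  {"gripper": 75,"delta_pos": [0,-1.63,-2.26],"dr": [0.054,0,0]},
  {"gripper": 75,"delta_pos": [0,-1.75,-2.17],"dr": [0.053,0,0]},
  {"gripper": 75,"delta_pos": [0,-1.87,-2.07],"dr": [0.054,0,0]},
  {"gripper": 75,"delta_pos": [0,-1.97,-1.97],"dr": [0.053,0,0]},
])

```text
t: 5.98
ee_pos: [536.7, 57.3, 229.1]
orientation: [1.674, 0.824, -1.672]
ft_force: [0.1, -0.5, -0.5]
width: 65.8
```

Request:
apply_moves([
  {"gripper": 75,"delta_pos": [0,-2.08,-1.86],"dr": [0.054,0,0]},
  {"gripper": 75,"delta_pos": [0,-2.17,-1.75],"dr": [0.053,0,0]},
  {"gripper": 75,"delta_pos": [0,-2.26,-1.63],"dr": [0.054,0,0]},
  {"gripper": 75,"delta_pos": [0,-2.35,-1.51],"dr": [0.053,0,0]},
  {"gripper": 75,"delta_pos": [0,-2.43,-1.38],"dr": [0.054,0,0]},
])

```text
t: 6.4
ee_pos: [510.7, 194.8, 228.9]
orientation: [1.849, 0.621, -1.848]
ft_force: [0.9, -0.2, 0.6]
width: 65.9
```

Request:
apply_moves([
  {"gripper": 75,"delta_pos": [0,-2.5,-1.25],"dr": [0.053,0,0]},
  {"gripper": 75,"delta_pos": [0,-2.56,-1.11],"dr": [0.054,0,0]},
  {"gripper": 75,"delta_pos": [0,-2.61,-0.97],"dr": [0.053,0,0]},
  {"gripper": 75,"delta_pos": [0,-2.66,-0.84],"dr": [0.054,0,0]},
  {"gripper": 75,"delta_pos": [0,-2.71,-0.69],"dr": [0.053,0,0]},
])

```text
t: 6.82
ee_pos: [484.7, 332.0, 228.9]
orientation: [2.013, 0.389, -2.012]
ft_force: [-0.2, 0.2, -0.4]
width: 66.1
```

```bash
python3 st.py
python3 - <<'E'
from h import *
d=snap('top');X=world(d);save('rack2',d['img'],4,(115,95,345,225))
P=X;m=(np.hypot(P[...,0]-C[0],P[...,1]-C[1])<75)&(P[...,2]>164)&(P[...,2]<189)
print(cv2.minAreaRect(P[m][:,:2].astype(np.float32)),m.sum())
plan([(477.3,358,150,-68,4,75),(477.3,358,74,-68,6,75)])
E
```

```text
t 6.8167 ft [-0.2  0.2 -0.4] w 66.1 [484.7 332.  228.9] yaw -68.1 r 357.9 ang 104.3 q6 1.77 M [-0.01  0.14  0.06]
((572.2330322265625, -15.425182342529297), (102.81036376953125, 17.304977416992188), 66.82235717773438) 271
from [484.2 336.2 229.1] -68.2 tilt [ 0.001  0.003 -1.   ]
{"gripper":75,"delta_pos":[1.98,-0.57,-0.04],"dr":[-0.001,0,0]},
{"gripper":75,"delta_pos":[1.98,-0.57,-0.04],"dr":[-0.001,0,0]},
{"gripper":75,"delta_pos":[1.97,-0.57,-0.04],"dr":[-0.001,0,0]},
{"gripper":75,"delta_pos":[1.98,-0.57,-0.05],"dr":[-0.001,0,0]},
{"gripper":75,"delta_pos":[1.27,0,0],"dr":[0,0,0]},  <--1
{"gripper":75,"delta_pos":[1.27,0,0],"dr":[0,0,0]},
{"gripper":75,"delta_pos":[1.26,0,0],"dr":[0,0,0]},
{"gripper":75,"delta_pos":[1.27,0,0],"dr":[0,0,0]},
{"gripper":75,"delta_pos":[1.26,0,0],"dr":[0,0,0]},
{"gripper":75,"delta_pos":[1.27,0,0],"dr":[0,0,0]},  <--2
end [477.3 358.   74. ] -68.0
```

View pics/rack2.png

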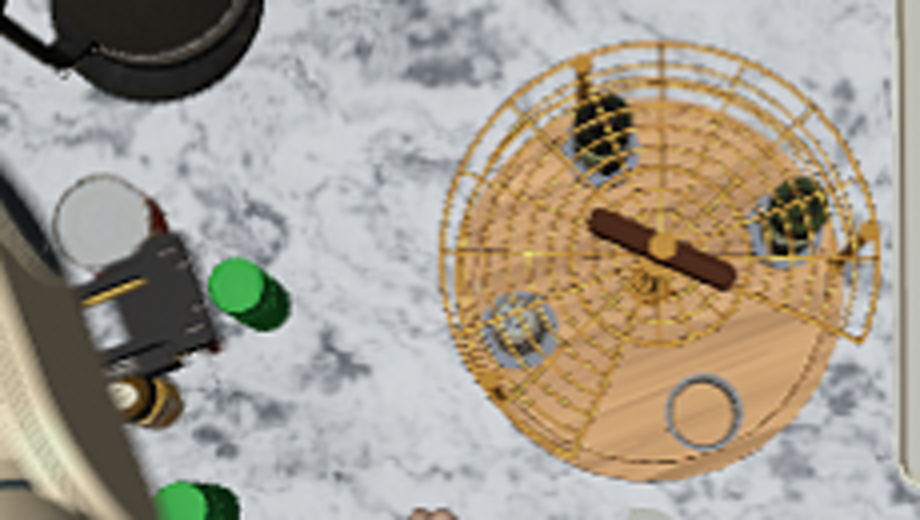

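The empty cup now stands in the middle of the gap, at crop (703,412), and the bar is at 66.8°. The jar at (130,400) is unmoved. Next I descend on the jar.

Request:
apply_moves([
  {"gripper": 75,"delta_pos": [2,-0.57,-0.04],"dr": [0,0,0]},
  {"gripper": 75,"delta_pos": [2,-0.57,-0.04],"dr": [0,0,0]},
  {"gripper": 75,"delta_pos": [2,-0.57,-0.04],"dr": [0,0,0]},
  {"gripper": 75,"delta_pos": [1.9,-0.57,-0.04],"dr": [0,0,0]},
  {"gripper": 75,"delta_pos": [0,0,0],"dr": [0,0,0]},
])

```text
t: 7.28
ee_pos: [475.9, 351.8, 146.2]
orientation: [2.004, 0.39, -2.015]
ft_force: [-0.7, -0.7, -0.3]
width: 65.9
```

```bash
python3 st.py
python3 - <<'E'
from h import *
d=snap('side');Y=world(d);save('jar2',d['img'],5,(190,110,290,220))
q=Y;m=(np.hypot(q[...,0]-477,q[...,1]-356)<32)&(q[...,2]>20)&(q[...,2]<110);print(m.sum(),q[m].mean(0),q[m].min(0),q[m].max(0))
# jar from initial data: cap circle
for n in('top','side'):
    P=world(load(n)) if n=='top' else None
# cup rim
X=world(load('top'));g=C+105*np.array([np.cos(np.radians(202)),np.sin(np.radians(202))]);print('gap',g)
r=np.hypot(X[...,0]-g[0],X[...,1]-g[1]);m=(r<40)&(X[...,2]>40)&(X[...,2]<62);print(m.sum(),X[m].mean(0),cv2.minEnclosingCircle(X[m][:,:2].astype(np.float32)))
r=np.hypot(Y[...,0]-g[0],Y[...,1]-g[1]);m=(r<40)&(Y[...,2]>45)&(Y[...,2]<62);print(m.sum(),Y[m].mean(0),cv2.minEnclosingCircle(Y[m][:,:2].astype(np.float32)))
E
```

```text
t 7.2833 ft [-0.7 -0.7 -0.3] w 65.9 [475.9 351.8 146.2] yaw -67.9 r 379.2 ang 104.8 q6 1.8 M [0.01 0.13 0.05]
197 [478.2834014  347.21849389  69.47450285] [459.00583898 332.13819066  20.08756431] [499.07395651 378.29874679 107.41062903]
gap [475.64569527 -54.13369231]
112 [477.25213368 -55.71602     49.59246402] ((475.3777770996094, -54.752845764160156), 28.613691329956055)
71 [478.37205192 -48.81598049  48.86801702] ((476.93304443359375, -53.37156295776367), 30.334365844726562)
```

View pics/jar2.png

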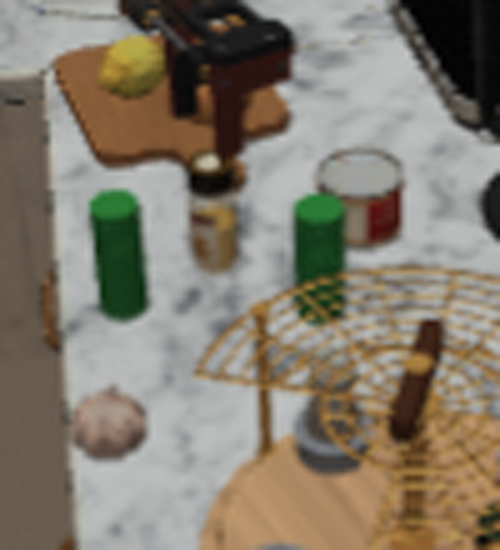

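Request:
apply_moves([
  {"gripper": 75,"delta_pos": [0,0,0],"dr": [0,0,0]},
  {"gripper": 75,"delta_pos": [0,0,0],"dr": [0,0,0]},
  {"gripper": 75,"delta_pos": [0,0,0],"dr": [0,0,0]},
  {"gripper": 75,"delta_pos": [0.5,0,0],"dr": [0,0,0]},
  {"gripper": 75,"delta_pos": [0.5,0,0],"dr": [0,0,0]},
])

```text
t: 7.75
ee_pos: [478.3, 352.7, 140.0]
orientation: [2.014, 0.391, -2.01]
ft_force: [-0.2, -0.2, -0.3]
width: 65.7
```

```bash
python3 st.py
python3 - <<'E'
from h import *
d=snap('side');Y=world(d)
m=(np.hypot(Y[...,0]-478,Y[...,1]-357)<34)&(Y[...,2]>25)&(Y[...,2]<80);q=Y[m][:,:2]
from scipy.optimize import least_squares
s=least_squares(lambda c:np.hypot(q[:,0]-c[0],q[:,1]-c[1])-20.5,[478,357],loss='soft_l1');print('side fit',s.x,np.std(s.fun))
o=ctrl.get_obs();p=o['ee_pos'];print(p)
plan([(477.8,357.8,p[2],-68,1,75),(477.8,357.8,74,-68,5,75)])
E
```

```text
t 7.75 ft [-0.2 -0.2 -0.3] w 65.7 [478.3 352.7 140. ] yaw -68.0 r 379.5 ang 104.4 q6 1.8 M [0.04 0.1  0.02]
side fit [479.91066175 361.30460508] 2.170711180461076
[477.44912495 352.21701376 138.44856946]
from [477.4 352.2 138.4] -68.0 tilt [-0. -0. -1.]
{"gripper":75,"delta_pos":[0,-0.5,-0.24],"dr":[0,0,0]},
{"gripper":75,"delta_pos":[1.29,0,0],"dr":[0,0,0]},
{"gripper":75,"delta_pos":[1.29,0,0],"dr":[0,0,0]},
{"gripper":75,"delta_pos":[1.29,0,0],"dr":[0,0,0]},
{"gripper":75,"delta_pos":[1.29,0,0],"dr":[0,0,0]},  <--1
{"gripper":75,"delta_pos":[1.28,0,0],"dr":[0,0,0]},
end [477.8 357.8  74. ] -68.0
```

Request:
apply_moves([
  {"gripper": 75,"delta_pos": [0,-0.58,-0.33],"dr": [0,0,0]},
  {"gripper": 75,"delta_pos": [1.2,0,0],"dr": [0,0,0]},
  {"gripper": 75,"delta_pos": [1.2,0,0],"dr": [0,0,0]},
  {"gripper": 75,"delta_pos": [1.5,0,0],"dr": [0,0,0]},
  {"gripper": 75,"delta_pos": [1.5,0,0],"dr": [0,0,0]},
])

```text
t: 8.22
ee_pos: [478.1, 359.1, 83.5]
orientation: [2.01, 0.391, -2.012]
ft_force: [0.6, 0.3, -0.4]
width: 65.9
```

Request:
apply_moves([
  {"gripper": 75,"delta_pos": [1.0,0,0],"dr": [0,0,0]},
  {"gripper": 75,"delta_pos": [0,0,0],"dr": [0,0,0]},
  {"gripper": 50,"delta_pos": [0,0,0],"dr": [0,0,0]},
  {"gripper": 50,"delta_pos": [0,0,0],"dr": [0,0,0]},
  {"gripper": 50,"delta_pos": [0,0,0],"dr": [0,0,0]},
])

```text
t: 8.63
ee_pos: [479.0, 359.5, 75.9]
orientation: [2.013, 0.391, -2.01]
ft_force: [1.0, 0.1, 0.5]
width: 49.5
```

Request:
apply_moves([
  {"gripper": 45,"delta_pos": [0,0,0],"dr": [0,0,0]},
  {"gripper": 40,"delta_pos": [0,0,0],"dr": [0,0,0]},
  {"gripper": 35,"delta_pos": [0,0,0],"dr": [0,0,0]},
  {"gripper": 30,"delta_pos": [0,0,0],"dr": [0,0,0]},
  {"gripper": 30,"delta_pos": [0,0,0],"dr": [0,0,0]},
])

```text
t: 9.05
ee_pos: [479.0, 359.5, 75.8]
orientation: [2.013, 0.391, -2.01]
ft_force: [-0.5, -0.2, 5.2]
width: 40.9
```

```bash
python3 st.py
```

```text
t 9.05 ft [-0.5 -0.2  5.2] w 40.9 [479.  359.5  75.8] yaw -68.0 r 385.9 ang 104.1 q6 1.81 M [-0.1   0.16  0.01]
```

Request:
apply_moves([
  {"gripper": 30,"delta_pos": [-1,0,0],"dr": [0,0,0]},
  {"gripper": 30,"delta_pos": [-2,0,0],"dr": [0,0,0]},
  {"gripper": 30,"delta_pos": [-3,0,0],"dr": [0,0,0]},
  {"gripper": 30,"delta_pos": [-3,0,0],"dr": [0,0,0]},
  {"gripper": 30,"delta_pos": [-3,0,0],"dr": [0,0,0]},
])

```text
t: 9.47
ee_pos: [477.9, 358.7, 196.4]
orientation: [2.009, 0.39, -2.012]
ft_force: [0.1, 0.8, -1.4]
width: 40.6
```

Request:
apply_moves([
  {"gripper": 30,"delta_pos": [-3,0,0],"dr": [0,0,0]},
  {"gripper": 30,"delta_pos": [-3,0,0],"dr": [0,0,0]},
  {"gripper": 30,"delta_pos": [-1,0,0],"dr": [0,0,0]},
  {"gripper": 30,"delta_pos": [0,0,0],"dr": [0,0,0]},
  {"gripper": 30,"delta_pos": [0,0,0],"dr": [0,0,0]},
])

```text
t: 9.88
ee_pos: [478.1, 358.8, 264.5]
orientation: [2.011, 0.39, -2.012]
ft_force: [0.5, -0.2, -1.1]
width: 40.1
```

```bash
python3 st.py
python3 - <<'E'
from h import *
o=ctrl.get_obs();p=o['ee_pos']
plan([(475.7,-54.2,p[2],-68,15,30)])
E
```

```text
t 9.8833 ft [ 0.5 -0.2 -1.1] w 40.1 [478.1 358.8 264.5] yaw -68.0 r 385.5 ang 104.3 q6 1.81 M [-0.06  0.15  0.04]
from [478.1 358.8 264.5] -68.0 tilt [-0. -0. -1.]
{"gripper":30,"delta_pos":[0,2.55,1.05],"dr":[0,0,0]},
{"gripper":30,"delta_pos":[0,2.55,1.05],"dr":[0,0,0]},
{"gripper":30,"delta_pos":[0,2.55,1.04],"dr":[0,0,0]},
{"gripper":30,"delta_pos":[0,2.55,1.05],"dr":[0,0,0]},
{"gripper":30,"delta_pos":[0,2.55,1.04],"dr":[0,0,0]},  <--1
{"gripper":30,"delta_pos":[0,2.55,1.05],"dr":[0,0,0]},
{"gripper":30,"delta_pos":[0,2.55,1.04],"dr":[0,0,0]},
{"gripper":30,"delta_pos":[0,2.55,1.05],"dr":[0,0,0]},
{"gripper":30,"delta_pos":[0,2.54,1.04],"dr":[0,0,0]},
{"gripper":30,"delta_pos":[0,2.55,1.05],"dr":[0,0,0]},  <--2
{"gripper":30,"delta_pos":[0,2.54,1.04],"dr":[0,0,0]},
{"gripper":30,"delta_pos":[0,2.55,1.05],"dr":[0,0,0]},
{"gripper":30,"delta_pos":[0,2.54,1.04],"dr":[0,0,0]},
{"gripper":30,"delta_pos":[0,2.55,1.05],"dr":[0,0,0]},
{"gripper":30,"delta_pos":[0,2.54,1.04],"dr":[0,0,0]},  <--3
end [475.7 -54.2 264.5] -68.0
```

Request:
apply_moves([
  {"gripper": 30,"delta_pos": [0,1.5,0.62],"dr": [0,0,0]},
  {"gripper": 30,"delta_pos": [0,2.5,1.03],"dr": [0,0,0]},
  {"gripper": 30,"delta_pos": [0,2.8,1.15],"dr": [0,0,0]},
  {"gripper": 30,"delta_pos": [0,2.8,1.15],"dr": [0,0,0]},
  {"gripper": 30,"delta_pos": [0,2.8,1.15],"dr": [0,0,0]},
])

```text
t: 10.3
ee_pos: [475.9, 222.6, 262.5]
orientation: [2.006, 0.39, -2.015]
ft_force: [0.3, -0.9, -1.0]
width: 40.8
```

Request:
apply_moves([
  {"gripper": 30,"delta_pos": [0,2.8,1.15],"dr": [0,0,0]},
  {"gripper": 30,"delta_pos": [0,2.8,1.15],"dr": [0,0,0]},
  {"gripper": 30,"delta_pos": [0,2.8,1.15],"dr": [0,0,0]},
  {"gripper": 30,"delta_pos": [0,2.8,1.15],"dr": [0,0,0]},
  {"gripper": 30,"delta_pos": [0,2.8,1.15],"dr": [0,0,0]},
])

```text
t: 10.72
ee_pos: [474.7, 71.5, 262.9]
orientation: [2.007, 0.391, -2.016]
ft_force: [0.8, -0.4, -0.6]
width: 40.5
```

Request:
apply_moves([
  {"gripper": 30,"delta_pos": [0,2.8,1.15],"dr": [0,0,0]},
  {"gripper": 30,"delta_pos": [0,2.8,1.15],"dr": [0,0,0]},
  {"gripper": 30,"delta_pos": [0,2.8,1.15],"dr": [0,0,0]},
  {"gripper": 30,"delta_pos": [0,2.0,0.82],"dr": [0,0,0]},
  {"gripper": 30,"delta_pos": [0,1.4,0.6],"dr": [0,0,0]},
])

```text
t: 11.13
ee_pos: [473.7, -56.2, 262.9]
orientation: [2.008, 0.39, -2.017]
ft_force: [0.8, -0.2, -0.8]
width: 40.5
```

Request:
apply_moves([
  {"gripper": 30,"delta_pos": [0,0,0],"dr": [0,0,0]},
  {"gripper": 30,"delta_pos": [0,0,0],"dr": [0,0,0]},
  {"gripper": 30,"delta_pos": [0,0,0],"dr": [0,0,0]},
  {"gripper": 30,"delta_pos": [0,0,0],"dr": [0,0,0]},
  {"gripper": 30,"delta_pos": [0,0,0],"dr": [0,0,0]},
])

```text
t: 11.55
ee_pos: [475.5, -53.1, 264.8]
orientation: [2.01, 0.392, -2.011]
ft_force: [-0.1, 0.3, -1.0]
width: 40.1
```

```bash
python3 st.py
python3 - <<'E'
from h import *
from scipy.optimize import least_squares
d=snap('side');Y=world(d);save('over',d['img'],3,(180,60,360,250));p=ctrl.get_obs()['ee_pos'];print(p)
for lo,hi in((-78,-20),(-65,-45),(-40,-20)):
    m=(np.hypot(Y[...,0]-p[0],Y[...,1]-p[1])<34)&(Y[...,2]>p[2]+lo)&(Y[...,2]<p[2]+hi);q=Y[m][:,:2]
    s=least_squares(lambda c:np.hypot(q[:,0]-c[0],q[:,1]-c[1])-20.5,p[:2],loss='soft_l1');print('side fit',s.x,np.std(s.fun),len(q),q.min(0),q.max(0),Y[m][:,2].min()-p[2])
E
```

```text
t 11.55 ft [-0.1  0.3 -1. ] w 40.1 [475.5 -53.1 264.8] yaw -67.9 r 104.7 ang -158.5 q6 1.05 M [-0.    0.17  0.05]
[475.64375361 -53.12723546 264.93918619]
side fit [475.86220288 -52.46256461] 1.2457127504895513 187 [455.5755054  -75.76052823] [493.1312623  -53.21770438] -77.10726419603719
side fit [476.01166982 -52.55288958] 1.1509278165162686 64 [456.81393812 -75.07641958] [492.75479945 -57.68817905] -64.57021466539376
side fit [475.9459896  -52.74407037] 1.1578949026734375 70 [455.67602263 -75.76052823] [493.1312623  -53.90537558] -39.92726849041594
```

View pics/over.png

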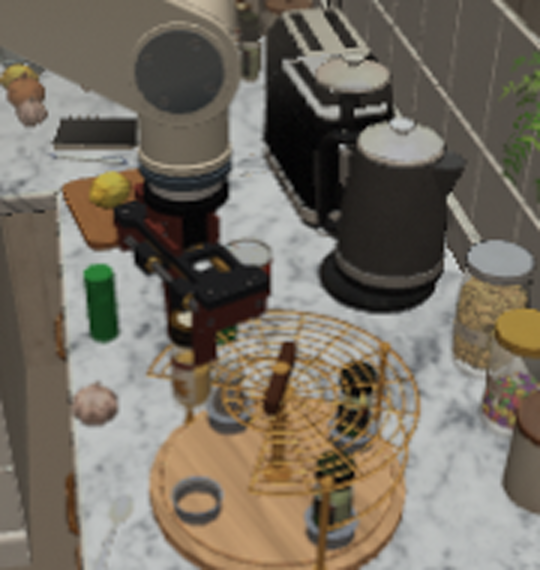

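The side view shows the jar upright in the grip at about (190,370), with the empty cup clear at (197,500). Next I fit the cup in this same camera, so the calibration error cancels.

Run:
```python
from h import *
from scipy.optimize import least_squares
d=load('side');Y=world(d);g=np.array([475.7,-54.2])
r=np.hypot(Y[...,0]-g[0],Y[...,1]-g[1]);m=(r<36)&(Y[...,2]>47)&(Y[...,2]<58);q=Y[m][:,:2]
s=least_squares(lambda c:np.hypot(q[:,0]-c[0],q[:,1]-c[1])-c[2],[*g,26],loss='soft_l1');print('cup side',s.x,s.fun.std(),len(q))
m=(r<36)&(Y[...,2]>34)&(Y[...,2]<58);q=Y[m][:,:2];print(cv2.minEnclosingCircle(q.astype(np.float32)),cv2.minAreaRect(q.astype(np.float32)))
# pixel ellipse of rim (grey on wood) vs projection of predicted circle
R=d['rvec'].astype(float);t=d['tvec'].astype(float);dist=np.array([float(d['k1']),0,0,0])
img=cv2.resize(d['img'][190:250,215:275],None,fx=10,fy=10,interpolation=cv2.INTER_CUBIC).copy()
a=np.linspace(0,2*np.pi,80)
for rad,z,col in((26,52,(255,0,0)),(23.5,30,(0,255,0))):
    o=np.c_[g[0]+rad*np.cos(a),g[1]+rad*np.sin(a),0*a+z]
    u=cv2.projectPoints(o,R,t,d['mtx'],dist)[0].reshape(-1,2)
    cv2.polylines(img,[np.int32((u-[215,190]+.5)*10)],True,col,1)
save('cup',img)
```

```text
cup side [477.09246173 -54.926179    26.70157013] 1.5275552149607712 53
((476.5677185058594, -52.93568801879883), 30.264789581298828) ((476.6378479003906, -54.305198669433594), (55.83341979980469, 55.46554183959961), 23.881864547729492)
```

View pics/cup.png

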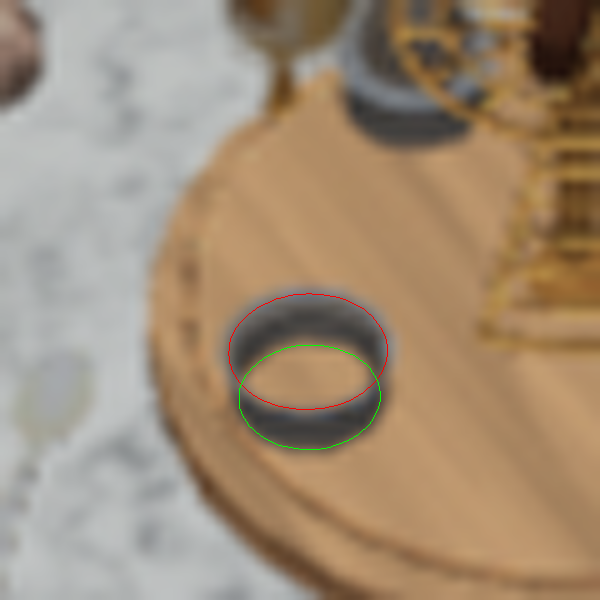

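The predicted rim (red) lies on the cup, so only a shift of about 1 mm is needed before lowering.

Request:
apply_moves([
  {"gripper": 30,"delta_pos": [1,0.12,0],"dr": [0,0,0]},
  {"gripper": 30,"delta_pos": [2.5,0,0],"dr": [0,0,0]},
  {"gripper": 30,"delta_pos": [3,0,0],"dr": [0,0,0]},
  {"gripper": 30,"delta_pos": [3,0,0],"dr": [0,0,0]},
  {"gripper": 30,"delta_pos": [1.5,0,0],"dr": [0,0,0]},
])

```text
t: 12.02
ee_pos: [474.3, -54.4, 151.8]
orientation: [2.008, 0.393, -2.015]
ft_force: [-0.3, 0.0, -1.4]
width: 40.8
```

Request:
apply_moves([
  {"gripper": 30,"delta_pos": [1,0,0],"dr": [0,0,0]},
  {"gripper": 30,"delta_pos": [0.5,0,0],"dr": [0,0,0]},
  {"gripper": 30,"delta_pos": [0,0,0],"dr": [0,0,0]},
  {"gripper": 30,"delta_pos": [0,0,0],"dr": [0,0,0]},
  {"gripper": 30,"delta_pos": [0,0,0],"dr": [0,0,0]},
])

```text
t: 12.43
ee_pos: [477.1, -55.1, 141.2]
orientation: [2.013, 0.39, -2.009]
ft_force: [0.7, -0.2, -0.8]
width: 40.8
```

```bash
python3 st.py
python3 - <<'E'
from h import *
d=ctrl.get_image('side')
R=d['rvec'].astype(float);t=d['tvec'].astype(float);dist=np.array([float(d['k1']),0,0,0]);g=(476.0,-54.3)
p=ctrl.get_obs()['ee_pos']
img=cv2.resize(d['img'][160:250,200:290],None,fx=6,fy=6,interpolation=cv2.INTER_CUBIC).copy()
a=np.linspace(0,2*np.pi,80)
for c,rad,z,col in((g,26,52,(255,0,0)),(p[:2],20.5,p[2]-75.8,(0,255,0))):
    o=np.c_[c[0]+rad*np.cos(a),c[1]+rad*np.sin(a),0*a+z]
    u=cv2.projectPoints(o,R,t,d['mtx'],dist)[0].reshape(-1,2)
    cv2.polylines(img,[np.int32((u-[200,160]+.5)*6)],True,col,1)
save('ins',img)
E
```

```text
t 12.4333 ft [ 0.7 -0.2 -0.8] w 40.8 [477.1 -55.1 141.2] yaw -68.0 r 104.0 ang -157.2 q6 1.05 M [-0.04  0.14 -0.01]
```

View pics/ins.png

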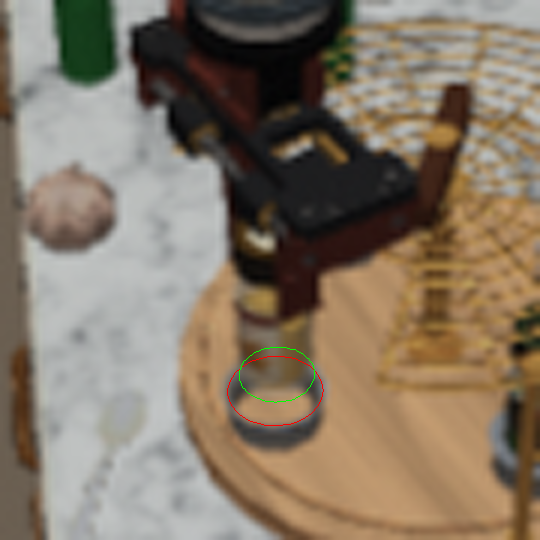

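Request:
apply_moves([
  {"gripper": 30,"delta_pos": [0.6,-0.05,0.05],"dr": [0,0,0]},
  {"gripper": 30,"delta_pos": [0.6,0,0],"dr": [0,0,0]},
  {"gripper": 30,"delta_pos": [0.5,0,0],"dr": [0,0,0]},
  {"gripper": 30,"delta_pos": [0,0,0],"dr": [0,0,0]},
  {"gripper": 30,"delta_pos": [0,0,0],"dr": [0,0,0]},
])

```text
t: 12.9
ee_pos: [475.2, -54.7, 122.7]
orientation: [2.01, 0.391, -2.013]
ft_force: [-0.1, 0.1, -1.0]
width: 40.7
```

Request:
apply_moves([
  {"gripper": 30,"delta_pos": [0.4,0,0],"dr": [0,0,0]},
  {"gripper": 30,"delta_pos": [0.4,0,0],"dr": [0,0,0]},
  {"gripper": 30,"delta_pos": [0.4,0,0],"dr": [0,0,0]},
  {"gripper": 30,"delta_pos": [0,0,0],"dr": [0,0,0]},
  {"gripper": 30,"delta_pos": [0,0,0],"dr": [0,0,0]},
])

```text
t: 13.32
ee_pos: [475.4, -54.7, 110.8]
orientation: [2.011, 0.391, -2.012]
ft_force: [0.4, -0.0, -1.7]
width: 40.5
```

```bash
python3 st.py
```

```text
t 13.3167 ft [ 0.4 -0.  -1.7] w 40.5 [475.4 -54.7 110.8] yaw -68.0 r 105.5 ang -157.8 q6 1.05 M [-0.03  0.15  0.  ]
```

No lateral contact. About 5 mm remains, so I feel for the floor.

Request:
apply_moves([
  {"gripper": 30,"delta_pos": [0.15,0,0],"dr": [0,0,0]},
  {"gripper": 30,"delta_pos": [0.15,0,0],"dr": [0,0,0]},
  {"gripper": 30,"delta_pos": [0.1,0,0],"dr": [0,0,0]},
  {"gripper": 30,"delta_pos": [0,0,0],"dr": [0,0,0]},
  {"gripper": 30,"delta_pos": [0,0,0],"dr": [0,0,0]},
])

```text
t: 13.73
ee_pos: [475.6, -54.7, 107.1]
orientation: [2.011, 0.391, -2.011]
ft_force: [0.5, 0.5, -0.7]
width: 40.3
```

Request:
apply_moves([
  {"gripper": 30,"delta_pos": [0.05,0,0],"dr": [0,0,0]},
  {"gripper": 30,"delta_pos": [0.05,0,0],"dr": [0,0,0]},
  {"gripper": 30,"delta_pos": [0,0,0],"dr": [0,0,0]},
  {"gripper": 30,"delta_pos": [0,0,0],"dr": [0,0,0]},
  {"gripper": 30,"delta_pos": [0,0,0],"dr": [0,0,0]},
])

```text
t: 14.15
ee_pos: [475.6, -54.7, 106.2]
orientation: [2.011, 0.391, -2.011]
ft_force: [-0.3, 0.2, -1.5]
width: 40.3
```

```bash
python3 st.py
```

```text
t 14.15 ft [-0.3  0.2 -1.5] w 40.3 [475.6 -54.7 106.2] yaw -68.0 r 105.3 ang -157.7 q6 1.05 M [-0.01  0.12  0.01]
```

Request:
apply_moves([
  {"gripper": 30,"delta_pos": [0.05,0,0],"dr": [0,0,0]},
  {"gripper": 30,"delta_pos": [0.03,0,0],"dr": [0,0,0]},
  {"gripper": 30,"delta_pos": [0,0,0],"dr": [0,0,0]},
  {"gripper": 30,"delta_pos": [0,0,0],"dr": [0,0,0]},
  {"gripper": 30,"delta_pos": [0,0,0],"dr": [0,0,0]},
])

```text
t: 14.57
ee_pos: [476.0, -54.8, 105.7]
orientation: [2.012, 0.39, -2.01]
ft_force: [-0.3, -0.8, 6.0]
width: 40.5
```

Request:
apply_moves([
  {"gripper": 30,"delta_pos": [0.05,0,0],"dr": [0,0,0]},
  {"gripper": 30,"delta_pos": [0,0,0],"dr": [0,0,0]},
  {"gripper": 30,"delta_pos": [0,0,0],"dr": [0,0,0]},
  {"gripper": 30,"delta_pos": [0,0,0],"dr": [0,0,0]},
  {"gripper": 30,"delta_pos": [0,0,0],"dr": [0,0,0]},
])

```text
t: 14.98
ee_pos: [476.3, -54.8, 105.5]
orientation: [2.012, 0.39, -2.01]
ft_force: [-1.3, -0.1, 8.4]
width: 40.4
```

Floor contact came at TCP z 105.6, where 105.8 was predicted. Now I release and withdraw upward.

Request:
apply_moves([
  {"gripper": 50,"delta_pos": [0,0,0],"dr": [0,0,0]},
  {"gripper": 55,"delta_pos": [0,0,0],"dr": [0,0,0]},
  {"gripper": 65,"delta_pos": [0,0,0],"dr": [0,0,0]},
  {"gripper": 65,"delta_pos": [0,0,0],"dr": [0,0,0]},
  {"gripper": 65,"delta_pos": [0,0,0],"dr": [0,0,0]},
])

```text
t: 15.4
ee_pos: [475.4, -54.7, 104.7]
orientation: [2.011, 0.391, -2.012]
ft_force: [-0.4, -0.9, 0.3]
width: 57.1
```

Request:
apply_moves([
  {"gripper": 65,"delta_pos": [-0.5,0,0],"dr": [0,0,0]},
  {"gripper": 65,"delta_pos": [-1,0,0],"dr": [0,0,0]},
  {"gripper": 65,"delta_pos": [-2,0,0],"dr": [0,0,0]},
  {"gripper": 65,"delta_pos": [-3,0,0],"dr": [0,0,0]},
  {"gripper": 65,"delta_pos": [-4,0,0],"dr": [0,0,0]},
])

```text
t: 15.82
ee_pos: [473.9, -54.5, 210.0]
orientation: [2.008, 0.392, -2.016]
ft_force: [0.4, -1.1, -0.3]
width: 57.0
```

Request:
apply_moves([
  {"gripper": 65,"delta_pos": [-3,-2.5,-1],"dr": [0,0,0]},
  {"gripper": 65,"delta_pos": [0,-3.5,-1.4],"dr": [0,0,0]},
  {"gripper": 65,"delta_pos": [0,-3.5,-1.4],"dr": [0,0,0]},
  {"gripper": 65,"delta_pos": [0,-3.5,-1.4],"dr": [0,0,0]},
  {"gripper": 65,"delta_pos": [0,-3.5,-1.4],"dr": [0,0,0]},
])

```text
t: 16.23
ee_pos: [474.8, 124.6, 241.4]
orientation: [2.014, 0.39, -2.01]
ft_force: [0.6, 0.2, 0.7]
width: 57.1
```

Request:
apply_moves([
  {"gripper": 65,"delta_pos": [0,-3.5,-1.4],"dr": [0,0,0]},
  {"gripper": 65,"delta_pos": [0,-3.5,-1.4],"dr": [0,0,0]},
  {"gripper": 65,"delta_pos": [0,-3.5,-1.4],"dr": [0,0,0]},
  {"gripper": 65,"delta_pos": [0,0,0],"dr": [0,0,0]},
  {"gripper": 65,"delta_pos": [0,0,0],"dr": [0,0,0]},
])

```text
t: 16.65
ee_pos: [474.3, 237.7, 240.6]
orientation: [2.01, 0.394, -2.008]
ft_force: [-0.2, -0.6, -0.7]
width: 57.3
```

```bash
python3 st.py
python3 - <<'E'
from h import *
d=snap('side');t=snap('top')
A=cv2.resize(d['img'][140:260,190:340],None,fx=2.6,fy=2.6);B=cv2.resize(t['img'][95:245,130:340],None,fx=1.9,fy=1.9)
h=min(len(A),len(B));save('fin',np.hstack([A[:h],B[:h]]))
X=world(t);g=np.array([475.8,-54.4])
for n,P in(('top',X),('side',world(d))):
    m=(np.hypot(P[...,0]-g[0],P[...,1]-g[1])<35)&(P[...,2]>118)&(P[...,2]<146);q=P[m];print(n,len(q),q.mean(0),cv2.minEnclosingCircle(q[:,:2].astype(np.float32)),np.percentile(q[:,2],[50,95]))
    m=(np.hypot(P[...,0]-C[0],P[...,1]-C[1])<75)&(P[...,2]>164)&(P[...,2]<189);print(cv2.minAreaRect(P[m][:,:2].astype(np.float32)))
    for nm,c in(('garlic',(375,144)),('mill',(384,-250)),('tin',(608,393)),('g1',(553,277)),('g2',(397,309))):
        m=(np.hypot(P[...,0]-c[0],P[...,1]-c[1])<45)&(P[...,2]>12)&(P[...,2]<170);print(nm,m.sum(),P[m].mean(0).round(1))
E
```

```text
t 16.65 ft [-0.2 -0.6 -0.7] w 57.3 [474.3 237.7 240.6] yaw -67.8 r 271.1 ang 111.3 q6 1.63 M [-0.02  0.13 -0.01]
top 181 [474.08427109 -55.48016741 134.10831622] ((474.65374755859375, -55.733192443847656), 20.09432029724121) [134.46646355 137.51410206]
((572.2769775390625, -15.253166198730469), (102.88622283935547, 18.023990631103516), 67.53445434570312)
garlic 286 [374.3 144.3  38.1]
mill 444 [ 378.7 -246.9   96. ]
tin 96 [633.9 409.2  55.2]
g1 10 [564.9 265.   91.9]
g2 0 [nan nan nan]
side 131 [475.71585884 -61.04541693 131.19604269] ((477.42584228515625, -56.85028076171875), 21.017070770263672) [133.07749719 135.53775055]
((574.413330078125, -14.714073181152344), (107.15636444091797, 17.143207550048828), 68.06356811523438)
garlic 169 [375.5 133.7  33.1]
mill 651 [ 379.7 -269.8   85.5]
tin 241 [611.6 384.2  45.4]
g1 213 [555.3 270.5  70.9]
g2 230 [397.9 303.3  68.3]<stdin>:10: RuntimeWarning: Mean of empty slice.
  ret = um.true_divide(
```

View pics/fin.png

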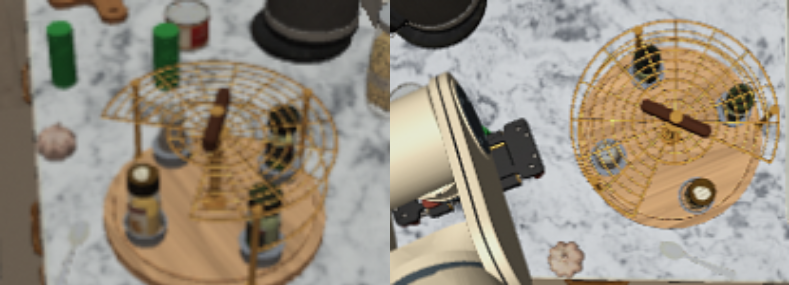

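The jar stands upright in the cup in the gap, with its top at about 134 mm (30 + 105 expected). The bystanders have not moved and the robot is clear of everything.

```bash
python3 -c "
from workcell import ctrl
print(ctrl.close_job())"
```

```text
the job is handed in; nothing more can be done
None
```

The loose jar is in the rack's empty place, and the job was handed in at about 17 s of the 67 s allowed. I gripped one end of the bar and turned it about 150° clockwise until the empty place clicked into the gap. I then carried the jar over, lowered it until it touched the cup floor, let go and backed away.

- **Jar:** the pictures show it upright in the cup, its top at about 134 mm against 135 expected. Floor contact came within 0.3 mm of the predicted height, with no more than about 8 N.
- **Rack:** the bar reads 67.5° from the top camera and 68.1° from the side, against about 67.2° expected. That agrees with the place sitting in its stop.
- **Things standing around:** the side camera shows the garlic, mill, tin and both green jars unmoved to within about a millimetre. In the last top picture the arm hid the green jars and most of the tin, so those rest on the side view alone.
- **Small disagreement:** the last jar position differed by up to 3 mm between the cameras. That is about their stated 2 mm accuracy.

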